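# Sweep the loose tube caps off the centrifuge bench deck into the catch bin

### The arm

A 6-joint arm with a two-finger parallel gripper is mounted at the origin on the work surface. World frame = base frame: x ahead of the robot, y to its left, z up, the work surface at z = 0. Lengths are in m, angles in rad, forces in N, time in s.
With the tool pointing down it reaches from about 0.425 to 0.95 m from the base axis. Payload 14.7 kg.
Tool frame: the origin (TCP) lies midway between the tips of the shut fingers; the grasp point (between the pads) lies 19 mm behind it; z points along the fingers, y is the line along which they close (so a half turn about z gives the same grasp; the last joint's range is limited). The gripper opens to 85 mm and grips with 20 to 120 N. Pads are 22 mm wide; open, the fingers measure 114 mm over their backs; the gripper's body (76 mm by 85 mm) begins 54 mm behind the grasp point. The pads swing forward as they close: fully open they stand 13 mm farther back than shut.
Start: joints at [1.121, 0.48, 1.596, -0, 1.065, -0.047], TCP at [0.255, 0.598, 0.231] pointing down, gripper open.
Joint ranges: [-2.75, 2.75], [-0.82, 2.05], [0.23, 2.67], [-1.56, 4.7], [0.09, 2.69], [-2.92, 2.92]. Speed limits (rad/s): [1.89, 1.89, 2.39, 3.01, 3.01, 3.01].

### API

Orientations are given as [roll, pitch, yaw] about the fixed x, y, z axes, in that order (R = Rz(yaw) Ry(pitch) Rx(roll)).
In Python, from rig import manip gives the robot as it stands. The module is installed in compiled form; this text tells all that it offers.
- The arm moves only by the tool send_rows, never from a script. Its argument "deltas" is a list of rows, each an object with "linear": the shift along the tool's x, y, z in mm, a list of three; "twist": the turn, a rotation vector about the tool's x, y, z in rad, a list of three; "jaw": the finger opening in mm, from 0 to 85.4. In form: [{"linear": [tx, ty, tz], "twist": [ax, ay, az], "jaw": jaw}, ...]. A call has exactly 5 rows; each row shifts and turns the commanded pose from where the row before left it, along the tool's axes as they then stand; what a row does not reach is not made up. A row lasts 1/12 s, in which the tool goes at most 41.7 mm and 7.16 degrees, less where a joint would pass 70% of its speed; a pose out of reach is approached as far as the arm can. A call is refused whole if a number of a shift passes 41.7 or a number of a turn 0.125, either way. A call with a gripper value outside its range is refused whole. The fingers move at their own pace and stop on an object; "grip_force" is the grip in N (left out, the last holds). Time passes only in rows, so rows that do not move let the fingers close, or fill a call up. It gives the time, the measured TCP pose, the force, the opening and the grip force at its end, in the units of the state.
- manip.get_obs(): the state, without advancing time (a new reading comes with each control period).
- manip.read_camera(name): name is "side" or "top"; returns the picture (480x640x3 uint8, red, green, blue); there is no depth.
- manip.calibration(name): a dict with "intrinsics" (3x3 intrinsics, pixels), "dist_coeffs" ([k1, k2, p1, p2, k3] as OpenCV has them; the pictures are not rectified), "cam_to_world" (4x4, takes a point from camera to world coordinates). Camera axes: x right, y down, z forward; pixel columns grow to the right and rows downward; lengths in m; the calibration is good to about 2 mm. A picture is of the moment at which its call begins. calibration takes no time and is no camera call.
- manip.hand_in(): hands the job in; it is judged then, once.
The state is a dict: "clock": time; "joints": joint angles; "dq": joint speeds; "joint_torque": joint torques, N m; "tcp_pos": TCP position; "tool_rot": TCP orientation; "wrist_force": force on the tool from outside, world axes, zero at the start; "torque": the same for the moment, N m; "finger_gap": finger opening in m; "grip_force": force on a finger pad.
Only numpy, scipy, OpenCV 4.12 (cv2) and the standard library are available. Lean on these libraries where they do the work, as an engineer would, in place of code of your own. Each camera call takes 0.05 s, during which the arm holds its last target. There are 200 camera calls.

### The job

Clear the three loose screw caps off the raised work deck: with the closed fingers, gently sweep each one along the deck and off its open end so that it drops into the open catch bin there. Only push the caps: do not pinch, lift or press hard on them. Leave the balance weight, the small jar and everything else standing where it is.

Things in the scene. Friction and masses are not known exactly. Their poses are not given: they have to be found in the camera images.
- deck_top (a point): Raised grey work deck, fixed. Its flat top is 50 mm above the table, 260 mm along its own x and 250 mm along its own y, open at both y ends; low aluminium rims, 5 mm thick and 8 mm above the top, run along its two x sides only. This point is the centre of the top surface; x and y as just said, z up. Deck x is within about 10 degrees of straight away from the robot.
- bin: Open grey catch bin, fixed on the table against one y end of the deck (the +y or the -y end, it differs from start to start), axes parallel to the deck's. 270 mm along x, 120 mm along y, 46 mm high (so its rim lies 4 mm below the deck top), walls and floor 4 mm thick; origin at the centre of its underside. Its near wall starts 1 mm beyond the deck's end.
- storage_box: Closed brown box with lid, fixed against the other y end of the deck: 266 x 119 mm, 60 mm high, so 10 mm above the deck top. Origin at the centre of its underside, axes parallel to the deck's.
- cap1_mid (a point): One of three alike white ribbed tube screw caps lying flat and loose on the deck, closed side up: a low disc 30 mm across and 14 mm high, 10 to 17 g. The five loose things on the deck (three caps, weight, jar) each lie in their own lane along deck y, in any order, lane centres 50 mm apart (within 3 mm), so the way to either deck end is free of other things. This point is its centre, 7 mm above its underside.
- cap2_mid (a point): One of three alike white ribbed tube screw caps lying flat and loose on the deck, closed side up: a low disc 30 mm across and 14 mm high, 10 to 17 g. The five loose things on the deck (three caps, weight, jar) each lie in their own lane along deck y, in any order, lane centres 50 mm apart (within 3 mm), so the way to either deck end is free of other things. This point is its centre, 7 mm above its underside.
- cap3_mid (a point): One of three alike white ribbed tube screw caps lying flat and loose on the deck, closed side up: a low disc 30 mm across and 14 mm high, 10 to 17 g. The five loose things on the deck (three caps, weight, jar) each lie in their own lane along deck y, in any order, lane centres 50 mm apart (within 3 mm), so the way to either deck end is free of other things. This point is its centre, 7 mm above its underside.
- weight_mid (a point): Steel balance weight with a small knob on top, standing loose on the deck: 28 mm across, 42 mm high, 120 g. Stays. This point is its centre, half-way up.
- jar_mid (a point): Small square glass jar with a narrow round screw lid, standing loose on the deck: 28 x 28 mm, 45 mm high, lid 18 mm across, 60 g. Stays. This point is its centre, half-way up.
- beaker_mid (a point): Glass beaker on the table to the robot's right, 70 mm across, 85 mm high. Stays. Centre, half-way up.
- dishes_mid (a point): Stack of clear culture dishes on the table to the robot's left, 92 mm across, 45 mm high. Stays. Centre, half-way up.
- bottle_mid (a point): Amber bottle on the table to the robot's left, 66 mm across, 140 mm high. Stays. Centre, half-way up.
- rack_mid (a point): White tube rack with four capped tubes on the table to the robot's right, 190 mm long (roughly away from the robot), 90 mm wide, 95 mm high. Stays. This point is 30 mm above its underside, on its middle.

How it is judged:
At the end, for the whole second after the job is handed in: All three caps lie at rest inside the catch bin (centre between its walls and below its rim, at most 42 mm above the table), and the weight, jar, beaker, dishes, bottle and rack stand upright (within 0.2 rad) within 15 mm of where they started (x of cap1_mid in the frame of bin between -0.131 and 0.131 m and y of cap1_mid in the frame of bin between -0.056 and 0.056 m and z of each of cap1_mid, cap2_mid, cap3_mid in the frame of bin below 0.042 m and linear speed of each of cap1, cap2, cap3 below 0.02 m/s and x of cap2_mid in the frame of bin between -0.131 and 0.131 m and y of cap2_mid in the frame of bin between -0.056 and 0.056 m and x of cap3_mid in the frame of bin between -0.131 and 0.131 m and y of cap3_mid in the frame of bin between -0.056 and 0.056 m and distance of each of weight_mid, jar_mid, beaker_mid, dishes_mid, bottle_mid, rack_mid from where it was at the start of the episode below 0.015 m and angle between each of weight_mid, jar_mid, beaker_mid, dishes_mid, bottle_mid, rack_mid's own z axis and vertical below 0.2 rad); the robot touches nothing.
It fails at once if a cap is lifted more than 15 mm above where it lies on the deck (height (world z) of any of cap1_mid, cap2_mid, cap3_mid above 0.072 m).
It fails at once if a cap is pinched or pressed hard (more than 15 N from the fingers) (contact force between the fingers and cap1 above 15 N or contact force between the fingers and cap2 above 15 N or contact force between the fingers and cap3 above 15 N).
It fails at once if a standing bystander is shifted more than 15 mm or tipped (distance of any of weight_mid, jar_mid, beaker_mid, dishes_mid, bottle_mid, rack_mid from where it was at the start of the episode above 0.015 m or angle between any of weight_mid, jar_mid, beaker_mid, dishes_mid, bottle_mid, rack_mid's own z axis and vertical above 0.35 rad).
It also fails if it takes over 51 s, if anything falls off the work surface, if the arm or the gripper's body presses on something with over 40 N, if the wrist force passes 120 N, or if a joint passes its speed limit or range.

## Working session

There is one attempt and no reset: what is moved stays moved. The work goes in short steps, Python scripts to look and compute and a tool call to move; the robot and the scene stay as the last step left them, time stands still between calls to the robot, and variables do not carry over. Pictures are saved under pics/ and viewed, at most 10 in all, crops included, and the job is handed in when it is done.

Besides the shell and the picture viewer there is one more tool, called as name([rows], argument=value, ...), one row to a line, values as JSON. send_rows: Moves the arm, as the interface text tells. Its arguments: {"type":"object","properties":{"deltas":{"type":"array"},"grip_force":{"type":"number"}},"required":["deltas"]}

```bash
mkdir -p pics; python3 - <<'E'
from rig import manip
import cv2
for n in("top","side"):
    cv2.imwrite(f"pics/{n}0.png",manip.read_camera(n)[:,:,::-1])
    c=manip.calibration(n); print(c["cam_to_world"].round(3) if hasattr(c["cam_to_world"],'round') else c["cam_to_world"])
o=manip.get_obs();print(o)
E
```

```text
[[-0.027 -0.983  0.183  0.356]
 [-0.999  0.023 -0.023  0.012]
 [ 0.018 -0.183 -0.983  1.057]
 [ 0.     0.     0.     1.   ]]
[[ 0.91  -0.284  0.301  0.09 ]
 [-0.414 -0.614  0.672 -0.946]
 [-0.006 -0.736 -0.677  1.041]
 [ 0.     0.     0.     1.   ]]
{'clock': 0.1, 'joints': array([ 1.12139346e+00,  4.80794480e-01,  1.59682290e+00,  9.81630084e-06,
        1.06511268e+00, -4.66032661e-02]), 'dq': array([-0.00089317, -0.00096959, -0.00035651,  0.0007938 ,  0.00074437,
        0.00113593]), 'joint_torque': array([ 1.65950703e-03, -9.52263594e+01, -4.31034064e+01, -3.66081352e-06,
        5.41078087e-03, -8.19680486e-05]), 'tcp_pos': array([0.25460981, 0.59764123, 0.23071563]), 'tool_rot': array([-3.14045688e+00, -6.15605822e-05,  2.73878825e+00]), 'wrist_force': array([ 0.21028359,  0.82850294, -0.0880409 ]), 'torque': array([-0.03021672,  0.02031043,  0.00219131]), 'grip_force': 0.0, 'finger_gap': 0.08546742469514561}
```

View pics/top0.png

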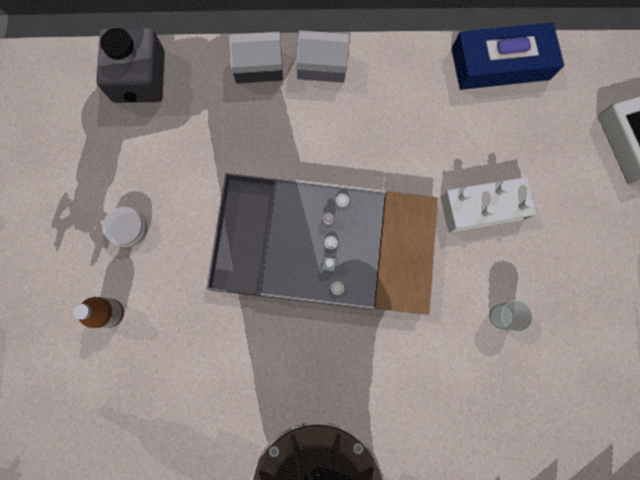

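View pics/side0.png

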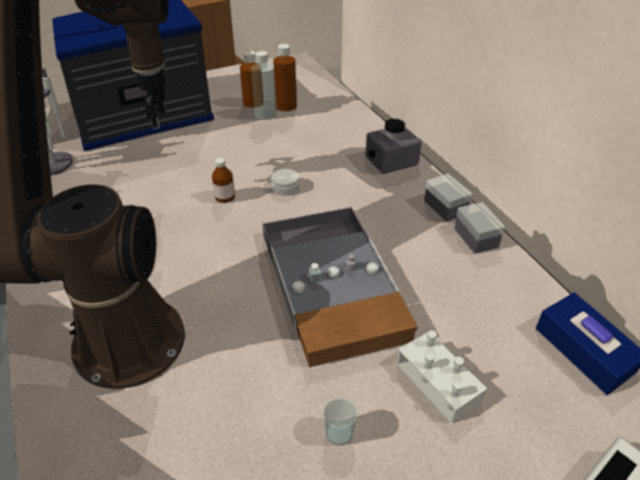

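The bin is at the left (+y) end. In the top view the caps are near (342,200), (331,242) and (337,288), with the weight and jar near (328,218) and (329,264). I'll enlarge for exact pixels.

```bash
python3 - <<'E'
import cv2
a=cv2.imread("pics/top0.png")[165:320,200:445]
b=cv2.resize(a,None,fx=3.2,fy=3.2,interpolation=cv2.INTER_CUBIC); b=cv2.convertScaleAbs(b,alpha=1.4,beta=10)
cv2.imwrite("pics/c.png",b)
E
```

```text
(no output)
```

View pics/c.png

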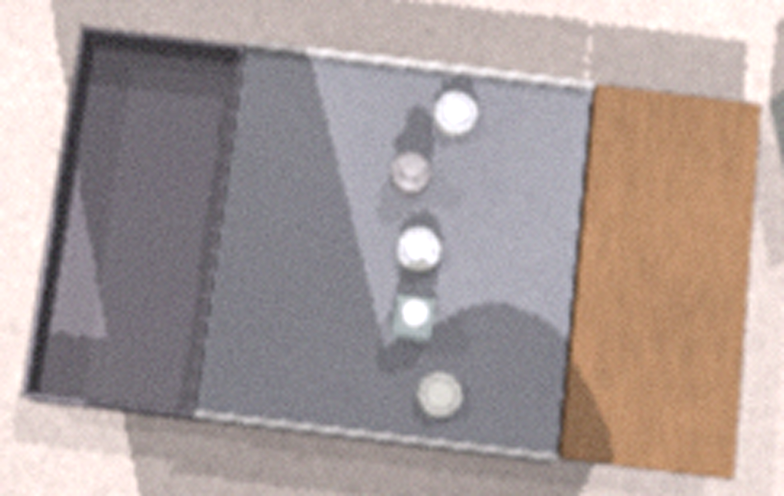

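The crop shows caps at (456,112), (418,247) and (439,395), the weight at (411,171), the jar at (414,313), and the bin on the left. I'll convert these to world positions.

```bash
cat > h.py <<'E'
from rig import manip
import cv2, numpy as np
def ray(name,uv,z):
    c=manip.calibration(name);K=np.array(c["intrinsics"]);T=np.array(c["cam_to_world"])
    p=cv2.undistortPoints(np.array([[uv]],float),K,np.array(c["dist_coeffs"]))[0,0]
    d=T[:3,:3]@[p[0],p[1],1];o=T[:3,3];return o+d*(z-o[2])/d[2]
E
python3 - <<'E'
from h import *
P={"A":(456,112,.064),"W":(411,170,.09),"B":(418,247,.064),"J":(414,313,.095),"C":(439,395,.064),
"dLT":(242,46,.054),"dLB":(195,412,.054),"dRT":(594,85,.056),"dRB":(560,458,.056),"binLT":(82,28,.046),"binLB":(25,397,.046),"boxRT":(760,104,.06),"boxRB":(732,478,.06)}
W={}
for k,(u,v,z) in P.items():
    W[k]=ray("top",((u+.5)/3.2+199.5,(v+.5)/3.2+164.5),z)
y=(W["boxRT"]+W["boxRB"]-W["binLT"]-W["binLB"])[:2];y=-y/np.linalg.norm(y)
x1=(W["boxRT"]-W["boxRB"])[:2];x2=(W["binLT"]-W["binLB"])[:2]
ang=np.arctan2(-y[0],y[1]);print("yaw from y",ang,"from x",np.arctan2(x1[1],x1[0]),np.arctan2(x2[1],x2[0]))
x=np.array([y[1],-y[0]])
# centre: y from deck/bin/box ends, x from rims
c=np.mean([W[k][:2] for k in("dLT","dLB","dRT","dRB")],0);print("c",c)
for k in W:print(k,W[k].round(4),"deck",np.round([(W[k][:2]-c)@x,(W[k][:2]-c)@y],4))
E
```

```text
yaw from y -0.1435292027765735 from x -0.1479975056524376 -0.13773020348162432
c [ 0.53528029 -0.02994919]
A [ 0.6284 -0.0733  0.064 ] deck [ 0.0984 -0.0296]
W [ 0.5812 -0.0389  0.09  ] deck [ 0.0467 -0.0023]
B [ 0.5325 -0.0434  0.064 ] deck [-0.0008 -0.0137]
J [ 0.4825 -0.0375  0.095 ] deck [-0.0511 -0.015 ]
C [ 0.4302 -0.0543  0.064 ] deck [-0.1006 -0.0391]
dLT [0.6833 0.0772 0.054 ] deck [0.1312 0.1272]
dLB [0.4236 0.1121 0.054 ] deck [-0.1309  0.1246]
dRT [ 0.6484 -0.1734  0.056 ] deck [ 0.1324 -0.1258]
dRB [ 0.3859 -0.1357  0.056 ] deck [-0.1327 -0.126 ]
binLT [0.702  0.1929 0.046 ] deck [0.1331 0.2444]
binLB [0.4373 0.2296 0.046 ] deck [-0.1341  0.2429]
boxRT [ 0.6307 -0.2904  0.06  ] deck [ 0.1317 -0.2441]
boxRB [ 0.3692 -0.2514  0.06  ] deck [-0.1327 -0.2429]
```

send_rows([
  {"linear": [0, 0, 0], "twist": [0, 0, -0.052], "jaw": 0},
  {"linear": [0, 0, 0], "twist": [0, 0, -0.052], "jaw": 0},
  {"linear": [0, 0, 0], "twist": [0, 0, -0.052], "jaw": 0},
  {"linear": [0, 0, 0], "twist": [0, 0, -0.052], "jaw": 0},
  {"linear": [0, 0, 0], "twist": [0, 0, -0.051], "jaw": 0},
])

```text
clock: 0.52
tcp_pos: [0.2547, 0.5978, 0.2309]
tool_rot: [-3.141, -0.0, 3.0]
wrist_force: [-0.4, -0.0, -0.4]
finger_gap: 0.0253
grip_force: 0.0
```

send_rows([
  {"linear": [-20, -28, 0], "twist": [0, 0, 0], "jaw": 0},
  {"linear": [-20, -28, 0], "twist": [0, 0, 0], "jaw": 0},
  {"linear": [-20, -28, 0], "twist": [0, 0, 0], "jaw": 0},
  {"linear": [-20, -28, 0], "twist": [0, 0, 0], "jaw": 0},
  {"linear": [-20, -28, 0], "twist": [0, 0, 0], "jaw": 0},
])

```text
clock: 0.93
tcp_pos: [0.3339, 0.4435, 0.231]
tool_rot: [-3.141, -0.0, 2.998]
wrist_force: [0.1, 0.5, 0.8]
finger_gap: 0.0002
grip_force: 0.0
```

send_rows([
  {"linear": [-18.3, -25.8, 0], "twist": [0, 0, 0], "jaw": 0},
  {"linear": [-18.3, -25.8, 0], "twist": [0, 0, 0], "jaw": 0},
  {"linear": [-18.3, -25.8, 0], "twist": [0, 0, 0], "jaw": 0},
  {"linear": [-18.3, -25.8, 0], "twist": [0, 0, 0], "jaw": 0},
  {"linear": [-18.3, -25.8, 0], "twist": [0, 0, 0], "jaw": 0},
])

```text
clock: 1.35
tcp_pos: [0.406, 0.3028, 0.2312]
tool_rot: [-3.141, -0.0, 2.998]
wrist_force: [0.4, 0.7, -0.1]
finger_gap: 0.0001
grip_force: 0.0
```

send_rows([
  {"linear": [-18.3, -25.8, 0], "twist": [0, 0, 0], "jaw": 0},
  {"linear": [-18.3, -25.8, 0], "twist": [0, 0, 0], "jaw": 0},
  {"linear": [-18.3, -25.8, 0], "twist": [0, 0, 0], "jaw": 0},
  {"linear": [-18.3, -25.8, 0], "twist": [0, 0, 0], "jaw": 0},
  {"linear": [-18.3, -25.8, 0], "twist": [0, 0, 0], "jaw": 0},
])

```text
clock: 1.77
tcp_pos: [0.4781, 0.162, 0.2312]
tool_rot: [-3.141, -0.0, 2.998]
wrist_force: [0.6, 0.4, -0.6]
finger_gap: 0.0004
grip_force: 0.0
```

send_rows([
  {"linear": [-18.3, -25.8, 0], "twist": [0, 0, 0], "jaw": 0},
  {"linear": [-18.3, -25.8, 0], "twist": [0, 0, 0], "jaw": 0},
  {"linear": [-18.3, -25.8, 0], "twist": [0, 0, 0], "jaw": 0},
  {"linear": [-18.3, -25.8, 0], "twist": [0, 0, 0], "jaw": 0},
  {"linear": [-18.3, -25.8, 0], "twist": [0, 0, 0], "jaw": 0},
])

```text
clock: 2.18
tcp_pos: [0.5502, 0.0212, 0.2311]
tool_rot: [-3.142, -0.0, 2.998]
wrist_force: [0.7, 0.9, 0.1]
finger_gap: -0.0001
grip_force: 0.0
```

send_rows([
  {"linear": [-18.3, -25.8, 0], "twist": [0, 0, 0], "jaw": 0},
  {"linear": [-18.3, -25.8, 0], "twist": [0, 0, 0], "jaw": 0},
  {"linear": [-18.3, -25.8, 0], "twist": [0, 0, 0], "jaw": 0},
  {"linear": [-18.3, -25.8, 0], "twist": [0, 0, 0], "jaw": 0},
  {"linear": [-18.3, -25.8, 0], "twist": [0, 0, 0], "jaw": 0},
])

```text
clock: 2.6
tcp_pos: [0.6222, -0.1195, 0.231]
tool_rot: [3.141, -0.001, 2.998]
wrist_force: [0.4, 0.3, 0.2]
finger_gap: -0.0003
grip_force: 0.0
```

send_rows([
  {"linear": [0, 0, 20], "twist": [0, 0, 0], "jaw": 0},
  {"linear": [0, 0, 25], "twist": [0, 0, 0], "jaw": 0},
  {"linear": [0, 0, 25], "twist": [0, 0, 0], "jaw": 0},
  {"linear": [0, 0, 20], "twist": [0, 0, 0], "jaw": 0},
  {"linear": [0, 0, 10], "twist": [0, 0, 0], "jaw": 0},
])

```text
clock: 3.02
tcp_pos: [0.6204, -0.1178, 0.1284]
tool_rot: [3.141, -0.004, 2.998]
wrist_force: [-0.4, -0.1, -0.6]
finger_gap: -0.0002
grip_force: 0.0
```

send_rows([
  {"linear": [0, 0, 20], "twist": [0, 0, 0], "jaw": 0},
  {"linear": [0, 0, 20], "twist": [0, 0, 0], "jaw": 0},
  {"linear": [0, 0, 18], "twist": [0, 0, 0], "jaw": 0},
  {"linear": [0, 0, 10], "twist": [0, 0, 0], "jaw": 0},
  {"linear": [0, 0, 4], "twist": [0, 0, 0], "jaw": 0},
])

```text
clock: 3.43
tcp_pos: [0.6213, -0.1178, 0.058]
tool_rot: [3.141, -0.002, 2.998]
wrist_force: [-0.9, 0.3, -0.4]
finger_gap: 0.0002
grip_force: 0.0
```

```bash
python3 - <<'E'
from h import *
t=manip.read_camera("top")[:,:,::-1];s=manip.read_camera("side")[:,:,::-1]
a=cv2.resize(t[165:320,240:445],(600,454),interpolation=2)
b=cv2.resize(s[200:350,250:430],None,fx=3,fy=3,interpolation=2)
cv2.imwrite("pics/d.png",cv2.resize(np.hstack([cv2.resize(a,(450,450)),b[:450]]),(800,364)))
o=manip.get_obs();p=o["tcp_pos"];d=p[:2]-[.5353,-.03];c,s_=np.cos(-.1435),np.sin(-.1435)
print(p,d@[c,s_],d@[-s_,c])
E
```

```text
[ 0.62191155 -0.11797457  0.05918055] 0.09830238578339276 -0.07468418346678007
```

View pics/d.png

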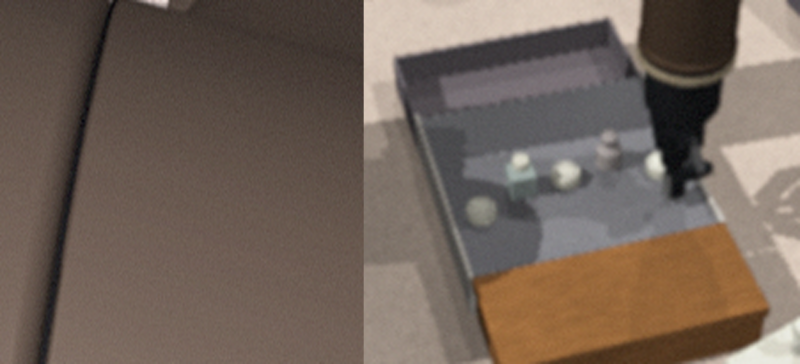

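The tip is behind the far cap with its lane clear; the top view is blocked by the arm. I'll start sweeping.

send_rows([
  {"linear": [0, 0, 3], "twist": [0, 0, 0], "jaw": 0},
  {"linear": [0, 4, 1], "twist": [0, 0, 0], "jaw": 0},
  {"linear": [0, 4, 0], "twist": [0, 0, 0], "jaw": 0},
  {"linear": [0, 4, 0], "twist": [0, 0, 0], "jaw": 0},
  {"linear": [0, 4, 0], "twist": [0, 0, 0], "jaw": 0},
])

```text
clock: 3.95
tcp_pos: [0.6246, -0.1017, 0.0558]
tool_rot: [-3.142, 0.001, 2.998]
wrist_force: [0.7, 0.4, 0.2]
finger_gap: 0.0001
grip_force: 0.0
```

send_rows([
  {"linear": [0, 4, 0], "twist": [0, 0, 0], "jaw": 0},
  {"linear": [0, 5, 0], "twist": [0, 0, 0], "jaw": 0},
  {"linear": [0, 6, 0], "twist": [0, 0, 0], "jaw": 0},
  {"linear": [0, 7, 0], "twist": [0, 0, 0], "jaw": 0},
  {"linear": [0, 7, 0], "twist": [0, 0, 0], "jaw": 0},
])

```text
clock: 4.37
tcp_pos: [0.6285, -0.0728, 0.0553]
tool_rot: [3.142, 0.0, 2.998]
wrist_force: [-0.1, 0.5, 0.2]
finger_gap: 0.0001
grip_force: 0.3
```

send_rows([
  {"linear": [0, 7, 0], "twist": [0, 0, 0], "jaw": 0},
  {"linear": [0, 7, 0], "twist": [0, 0, 0], "jaw": 0},
  {"linear": [0, 7, 0], "twist": [0, 0, 0], "jaw": 0},
  {"linear": [0, 7, 0], "twist": [0, 0, 0], "jaw": 0},
  {"linear": [0, 7, 0], "twist": [0, 0, 0], "jaw": 0},
])

```text
clock: 4.78
tcp_pos: [0.6335, -0.0381, 0.0553]
tool_rot: [-3.142, -0.0, 2.998]
wrist_force: [-0.1, -0.3, 0.8]
finger_gap: -0.0002
grip_force: 0.3
```

```bash
python3 - <<'E'
from h import *
s=manip.read_camera("side")[:,:,::-1]
cv2.imwrite("pics/e.png",cv2.resize(s[200:350,250:430],None,fx=3,fy=3,interpolation=2))
o=manip.get_obs();p=o["tcp_pos"];d=p[:2]-[.5353,-.03];c,s_=np.cos(-.1435),np.sin(-.1435)
print(p,d@[c,s_],d@[-s_,c])
E
```

```text
[ 0.63365546 -0.0370133   0.05530051] 0.09834747340634137 0.007124406408206222
```

View pics/e.png

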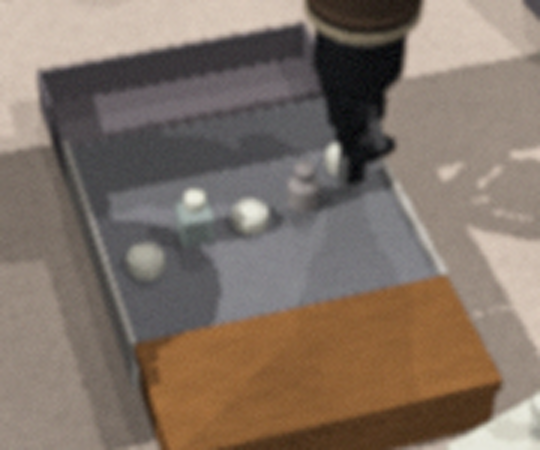

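The cap slides ahead of the finger and the weight stands undisturbed. I'll continue to the end.

send_rows([
  {"linear": [0, 5, 0], "twist": [0, 0, 0], "jaw": 0},
  {"linear": [0, 7, 0], "twist": [0, 0, 0], "jaw": 0},
  {"linear": [0, 7, 0], "twist": [0, 0, 0], "jaw": 0},
  {"linear": [0, 7, 0], "twist": [0, 0, 0], "jaw": 0},
  {"linear": [0, 7, 0], "twist": [0, 0, 0], "jaw": 0},
])

```text
clock: 5.25
tcp_pos: [0.6383, -0.0055, 0.0553]
tool_rot: [3.142, 0.0, 2.998]
wrist_force: [0.4, 0.2, -0.2]
finger_gap: 0.0001
grip_force: 0.0
```

send_rows([
  {"linear": [0, 7, 0], "twist": [0, 0, 0], "jaw": 0},
  {"linear": [0, 7, 0], "twist": [0, 0, 0], "jaw": 0},
  {"linear": [0, 7, 0], "twist": [0, 0, 0], "jaw": 0},
  {"linear": [0, 7, 0], "twist": [0, 0, 0], "jaw": 0},
  {"linear": [0, 7, 0], "twist": [0, 0, 0], "jaw": 0},
])

```text
clock: 5.67
tcp_pos: [0.6433, 0.0292, 0.0553]
tool_rot: [-3.142, 0.0, 2.998]
wrist_force: [-0.6, 0.2, 0.2]
finger_gap: -0.0001
grip_force: 0.0
```

```bash
python3 - <<'E'
from h import *
s=manip.read_camera("side")[:,:,::-1]
cv2.imwrite("pics/f.png",cv2.resize(s[200:350,250:430],None,fx=3,fy=3,interpolation=2))
o=manip.get_obs();p=o["tcp_pos"];d=p[:2]-[.5353,-.03];c,s_=np.cos(-.1435),np.sin(-.1435)
print(p,d@[c,s_],d@[-s_,c])
E
```

```text
[0.64344325 0.03021856 0.05532441] 0.0984199646028167 0.07506495493544231
```

View pics/f.png

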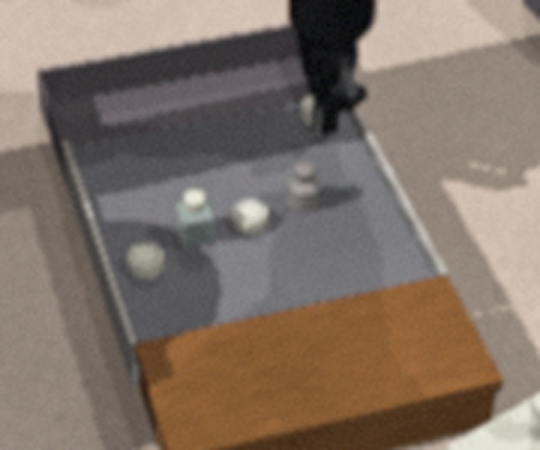

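The cap is still centred ahead of the finger at about (307,110). I'll push it off, then lift.

send_rows([
  {"linear": [0, 5, 0], "twist": [0, 0, 0], "jaw": 0},
  {"linear": [0, 7, 0], "twist": [0, 0, 0], "jaw": 0},
  {"linear": [0, 7, 0], "twist": [0, 0, 0], "jaw": 0},
  {"linear": [0, 7, 0], "twist": [0, 0, 0], "jaw": 0},
  {"linear": [0, 7, 0], "twist": [0, 0, 0], "jaw": 0},
])

```text
clock: 6.13
tcp_pos: [0.648, 0.0618, 0.0553]
tool_rot: [3.142, 0.0, 2.998]
wrist_force: [0.4, -0.1, 0.4]
finger_gap: -0.0002
grip_force: 0.0
```

send_rows([
  {"linear": [0, 7, 0], "twist": [0, 0, 0], "jaw": 0},
  {"linear": [0, 7, 0], "twist": [0, 0, 0], "jaw": 0},
  {"linear": [0, 7, 0], "twist": [0, 0, 0], "jaw": 0},
  {"linear": [0, 7, 0], "twist": [0, 0, 0], "jaw": 0},
  {"linear": [0, 7, 0], "twist": [0, 0, 0], "jaw": 0},
])

```text
clock: 6.55
tcp_pos: [0.653, 0.0965, 0.0553]
tool_rot: [-3.142, -0.0, 2.998]
wrist_force: [-0.1, -0.2, 0.2]
finger_gap: 0.0
grip_force: 0.0
```

send_rows([
  {"linear": [0, 0, -10], "twist": [0, 0, 0], "jaw": 0},
  {"linear": [0, 0, -20], "twist": [0, 0, 0], "jaw": 0},
  {"linear": [0, 0, -25], "twist": [0, 0, 0], "jaw": 0},
  {"linear": [0, 0, -25], "twist": [0, 0, 0], "jaw": 0},
  {"linear": [0, 0, -15], "twist": [0, 0, 0], "jaw": 0},
])

```text
clock: 6.97
tcp_pos: [0.6538, 0.0957, 0.1536]
tool_rot: [3.141, 0.003, 2.998]
wrist_force: [0.1, 0.7, 0.3]
finger_gap: -0.0003
grip_force: 0.0
```

```bash
cat >> h.py <<'E'
def dk():
    p=manip.get_obs()["tcp_pos"];d=p[:2]-[.5353,-.03];c,s=np.cos(-.1435),np.sin(-.1435)
    print(p.round(4),"deck",(d@[c,s]).round(4),(d@[-s,c]).round(4))
E
python3 - <<'E'
from h import *
s=manip.read_camera("side")[:,:,::-1]
cv2.imwrite("pics/g.png",cv2.resize(s[200:350,250:430],None,fx=3,fy=3,interpolation=2))
dk()
E
```

```text
[0.655  0.0958 0.1559] deck 0.1005 0.1416
```

View pics/g.png

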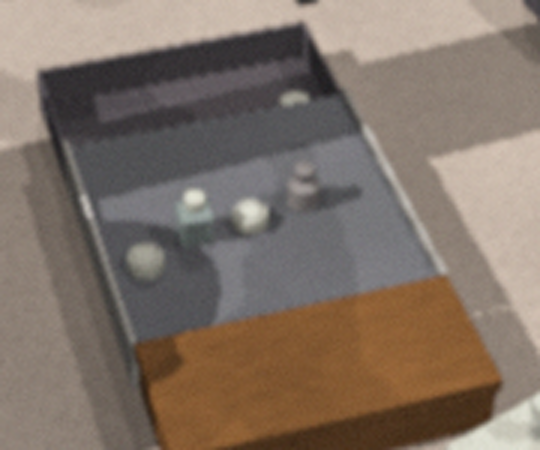

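Cap 1 is in the bin, at (294,100) below the deck edge. Now the middle cap: cross over at height and descend behind it.

send_rows([
  {"linear": [6, -12, 0], "twist": [0, 0, 0], "jaw": 0},
  {"linear": [11, -22, 0], "twist": [0, 0, 0], "jaw": 0},
  {"linear": [11, -22, 0], "twist": [0, 0, 0], "jaw": 0},
  {"linear": [11, -22, 0], "twist": [0, 0, 0], "jaw": 0},
  {"linear": [11, -23, 0], "twist": [0, 0, 0], "jaw": 0},
])

```text
clock: 7.43
tcp_pos: [0.5873, 0.0018, 0.15]
tool_rot: [-3.141, -0.001, 2.998]
wrist_force: [1.1, -0.9, 0.2]
finger_gap: 0.0001
grip_force: 0.0
```

send_rows([
  {"linear": [11, -23, 0], "twist": [0, 0, 0], "jaw": 0},
  {"linear": [11, -23, 0], "twist": [0, 0, 0], "jaw": 0},
  {"linear": [11, -23, 0], "twist": [0, 0, 0], "jaw": 0},
  {"linear": [11, -22, 0], "twist": [0, 0, 0], "jaw": 0},
  {"linear": [5, -10, 0], "twist": [0, 0, 0], "jaw": 0},
])

```text
clock: 7.85
tcp_pos: [0.5233, -0.092, 0.15]
tool_rot: [-3.141, -0.002, 2.997]
wrist_force: [-0.0, 0.2, 0.7]
finger_gap: -0.0
grip_force: 0.0
```

send_rows([
  {"linear": [0, 0, 0], "twist": [0, 0, 0], "jaw": 0},
  {"linear": [0, 0, 10], "twist": [0, 0, 0], "jaw": 0},
  {"linear": [0, 0, 15], "twist": [0, 0, 0], "jaw": 0},
  {"linear": [0, 0, 15], "twist": [0, 0, 0], "jaw": 0},
  {"linear": [0, 0, 10], "twist": [0, 0, 0], "jaw": 0},
])

```text
clock: 8.27
tcp_pos: [0.5259, -0.089, 0.0985]
tool_rot: [3.141, -0.001, 2.999]
wrist_force: [0.0, -0.6, -0.2]
finger_gap: -0.0001
grip_force: 0.0
```

```bash
python3 -c "
from h import *
dk()"
```

```text
[ 0.5259 -0.089   0.0985] deck -0.0008 -0.0598
```

Right on the lane. I'll descend 44 mm more to about 0.055 and sweep from -0.060 to +0.145.

send_rows([
  {"linear": [0, 0, 12], "twist": [0, 0, 0], "jaw": 0},
  {"linear": [0, 0, 15], "twist": [0, 0, 0], "jaw": 0},
  {"linear": [0, 0, 11], "twist": [0, 0, 0], "jaw": 0},
  {"linear": [0, 0, 6], "twist": [0, 0, 0], "jaw": 0},
  {"linear": [0, 3, 0], "twist": [0, 0, 0], "jaw": 0},
])

```text
clock: 8.68
tcp_pos: [0.5258, -0.0867, 0.0548]
tool_rot: [3.141, -0.002, 2.998]
wrist_force: [-0.4, 0.9, -0.5]
finger_gap: 0.0001
grip_force: 0.0
```

send_rows([
  {"linear": [0, 4, 0], "twist": [0, 0, 0], "jaw": 0},
  {"linear": [0, 4, 0], "twist": [0, 0, 0], "jaw": 0},
  {"linear": [0, 4, 0], "twist": [0, 0, 0], "jaw": 0},
  {"linear": [0, 4, 0], "twist": [0, 0, 0], "jaw": 0},
  {"linear": [0, 5, 0], "twist": [0, 0, 0], "jaw": 0},
])

```text
clock: 9.1
tcp_pos: [0.5298, -0.0658, 0.0568]
tool_rot: [-3.142, 0.001, 2.998]
wrist_force: [-0.4, -0.0, -0.1]
finger_gap: 0.0003
grip_force: 0.1
```

send_rows([
  {"linear": [0, 6, 0], "twist": [0, 0, 0], "jaw": 0},
  {"linear": [0, 7, 0], "twist": [0, 0, 0], "jaw": 0},
  {"linear": [0, 7, 0], "twist": [0, 0, 0], "jaw": 0},
  {"linear": [0, 7, 0], "twist": [0, 0, 0], "jaw": 0},
  {"linear": [0, 7, 0], "twist": [0, 0, 0], "jaw": 0},
])

```text
clock: 9.52
tcp_pos: [0.5344, -0.0318, 0.0563]
tool_rot: [-3.142, 0.0, 2.998]
wrist_force: [0.5, -1.3, 1.0]
finger_gap: 0.0
grip_force: 0.3
```

send_rows([
  {"linear": [0, 7, 0], "twist": [0, 0, 0], "jaw": 0},
  {"linear": [0, 7, 0], "twist": [0, 0, 0], "jaw": 0},
  {"linear": [0, 7, 0], "twist": [0, 0, 0], "jaw": 0},
  {"linear": [0, 7, 0], "twist": [0, 0, 0], "jaw": 0},
  {"linear": [0, 7, 0], "twist": [0, 0, 0], "jaw": 0},
])

```text
clock: 9.93
tcp_pos: [0.5394, 0.0028, 0.0563]
tool_rot: [-3.142, -0.0, 2.998]
wrist_force: [-0.3, 0.1, 0.3]
finger_gap: -0.0001
grip_force: 0.3
```

send_rows([
  {"linear": [0, 7, 0], "twist": [0, 0, 0], "jaw": 0},
  {"linear": [0, 7, 0], "twist": [0, 0, 0], "jaw": 0},
  {"linear": [0, 7, 0], "twist": [0, 0, 0], "jaw": 0},
  {"linear": [0, 7, 0], "twist": [0, 0, 0], "jaw": 0},
  {"linear": [0, 7, 0], "twist": [0, 0, 0], "jaw": 0},
])

```text
clock: 10.35
tcp_pos: [0.5444, 0.0374, 0.0563]
tool_rot: [-3.142, -0.0, 2.998]
wrist_force: [-0.4, -0.2, 0.5]
finger_gap: -0.0001
grip_force: 0.2
```

```bash
python3 - <<'E'
from h import *
s=manip.read_camera("side")[:,:,::-1]
cv2.imwrite("pics/i.png",cv2.resize(s[200:350,250:430],None,fx=3,fy=3,interpolation=2))
dk()
E
```

```text
[0.5446 0.0383 0.0563] deck -0.0005 0.0689
```

View pics/i.png

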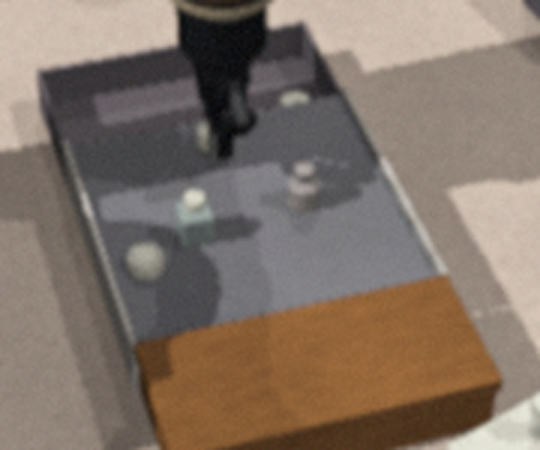

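The middle cap is ahead of the finger at about (205,137), and the jar and weight are undisturbed. I'll push it off, lift and cross to the last lane.

send_rows([
  {"linear": [0, 5, 0], "twist": [0, 0, 0], "jaw": 0},
  {"linear": [0, 7, 0], "twist": [0, 0, 0], "jaw": 0},
  {"linear": [0, 7, 0], "twist": [0, 0, 0], "jaw": 0},
  {"linear": [0, 7, 0], "twist": [0, 0, 0], "jaw": 0},
  {"linear": [0, 8, 0], "twist": [0, 0, 0], "jaw": 0},
])

```text
clock: 10.82
tcp_pos: [0.5493, 0.071, 0.0563]
tool_rot: [-3.142, -0.0, 2.998]
wrist_force: [-0.2, -0.4, 0.5]
finger_gap: 0.0001
grip_force: 0.1
```

send_rows([
  {"linear": [0, 8, 0], "twist": [0, 0, 0], "jaw": 0},
  {"linear": [0, 8, 0], "twist": [0, 0, 0], "jaw": 0},
  {"linear": [0, 8, 0], "twist": [0, 0, 0], "jaw": 0},
  {"linear": [0, 8, 0], "twist": [0, 0, 0], "jaw": 0},
  {"linear": [0, 8, 0], "twist": [0, 0, 0], "jaw": 0},
])

```text
clock: 11.23
tcp_pos: [0.555, 0.1108, 0.0563]
tool_rot: [3.142, 0.0, 2.998]
wrist_force: [0.0, -0.3, 0.0]
finger_gap: 0.0003
grip_force: 0.0
```

send_rows([
  {"linear": [0, 0, -10], "twist": [0, 0, 0], "jaw": 0},
  {"linear": [0, 0, -20], "twist": [0, 0, 0], "jaw": 0},
  {"linear": [0, 0, -25], "twist": [0, 0, 0], "jaw": 0},
  {"linear": [0, 0, -25], "twist": [0, 0, 0], "jaw": 0},
  {"linear": [0, 0, -15], "twist": [0, 0, 0], "jaw": 0},
])

```text
clock: 11.65
tcp_pos: [0.5557, 0.11, 0.1544]
tool_rot: [3.141, 0.002, 2.998]
wrist_force: [1.2, 0.6, 0.0]
finger_gap: 0.0
grip_force: 0.0
```

send_rows([
  {"linear": [6, -12, 0], "twist": [0, 0, 0], "jaw": 0},
  {"linear": [11, -25, 0], "twist": [0, 0, 0], "jaw": 0},
  {"linear": [11, -25, 0], "twist": [0, 0, 0], "jaw": 0},
  {"linear": [11, -25, 0], "twist": [0, 0, 0], "jaw": 0},
  {"linear": [11, -27, 0], "twist": [0, 0, 0], "jaw": 0},
])

```text
clock: 12.07
tcp_pos: [0.4876, 0.0033, 0.1513]
tool_rot: [-3.141, -0.001, 2.998]
wrist_force: [0.4, -0.1, -0.0]
finger_gap: -0.0002
grip_force: 0.0
```

send_rows([
  {"linear": [11, -27, 0], "twist": [0, 0, 0], "jaw": 0},
  {"linear": [11, -27, 0], "twist": [0, 0, 0], "jaw": 0},
  {"linear": [11, -25, 0], "twist": [0, 0, 0], "jaw": 0},
  {"linear": [11, -24, 0], "twist": [0, 0, 0], "jaw": 0},
  {"linear": [6, -10, 0], "twist": [0, 0, 0], "jaw": 0},
])

```text
clock: 12.48
tcp_pos: [0.4211, -0.1023, 0.1512]
tool_rot: [-3.141, -0.001, 2.997]
wrist_force: [0.3, -0.2, -0.6]
finger_gap: -0.0001
grip_force: 0.0
```

send_rows([
  {"linear": [0, 0, 0], "twist": [0, 0, 0], "jaw": 0},
  {"linear": [0, 0, 10], "twist": [0, 0, 0], "jaw": 0},
  {"linear": [0, 0, 15], "twist": [0, 0, 0], "jaw": 0},
  {"linear": [0, 0, 15], "twist": [0, 0, 0], "jaw": 0},
  {"linear": [0, 0, 10], "twist": [0, 0, 0], "jaw": 0},
])

```text
clock: 12.9
tcp_pos: [0.4235, -0.0997, 0.1004]
tool_rot: [3.141, -0.0, 2.998]
wrist_force: [-0.3, -0.4, -0.3]
finger_gap: 0.0001
grip_force: 0.0
```

```bash
python3 - <<'E'
from h import *
s=manip.read_camera("side")[:,:,::-1]
cv2.imwrite("pics/j.png",cv2.resize(s[200:350,250:430],None,fx=3,fy=3,interpolation=2))
dk()
E
```

```text
[ 0.4228 -0.0995  0.0992] deck -0.1014 -0.0848
```

View pics/j.png

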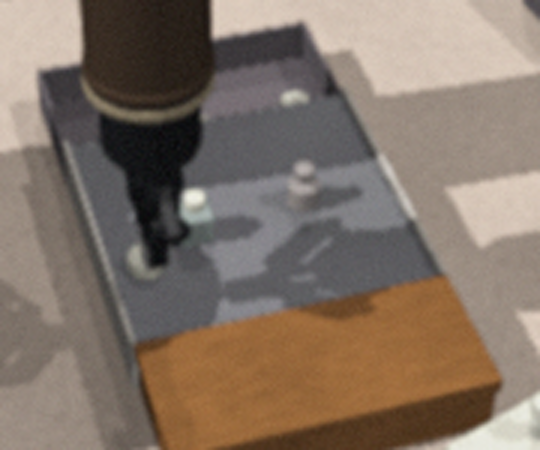

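The deck's middle lane is empty. Bin cap 2 is hidden here and gets checked later. The tool is above and behind the last cap, so I'll descend and sweep.

send_rows([
  {"linear": [0, 0, 12], "twist": [0, 0, 0], "jaw": 0},
  {"linear": [0, 0, 15], "twist": [0, 0, 0], "jaw": 0},
  {"linear": [0, 0, 11], "twist": [0, 0, 0], "jaw": 0},
  {"linear": [0, 0, 7], "twist": [0, 0, 0], "jaw": 0},
  {"linear": [0, 3, 0], "twist": [0, 0, 0], "jaw": 0},
])

```text
clock: 13.37
tcp_pos: [0.4236, -0.097, 0.0555]
tool_rot: [3.141, -0.001, 2.998]
wrist_force: [-0.7, 0.2, -0.2]
finger_gap: -0.0001
grip_force: 0.0
```

send_rows([
  {"linear": [0, 4, 0], "twist": [0, 0, 0], "jaw": 0},
  {"linear": [0, 4, 0], "twist": [0, 0, 0], "jaw": 0},
  {"linear": [0, 4, 0], "twist": [0, 0, 0], "jaw": 0},
  {"linear": [0, 4, 0], "twist": [0, 0, 0], "jaw": 0},
  {"linear": [0, 5, 0], "twist": [0, 0, 0], "jaw": 0},
])

```text
clock: 13.78
tcp_pos: [0.4272, -0.0762, 0.0567]
tool_rot: [-3.141, 0.001, 2.998]
wrist_force: [-0.2, -1.0, -0.5]
finger_gap: -0.0003
grip_force: 0.1
```

send_rows([
  {"linear": [0, 6, 0], "twist": [0, 0, 0], "jaw": 0},
  {"linear": [0, 7, 0], "twist": [0, 0, 0], "jaw": 0},
  {"linear": [0, 7, 0], "twist": [0, 0, 0], "jaw": 0},
  {"linear": [0, 7, 0], "twist": [0, 0, 0], "jaw": 0},
  {"linear": [0, 7, 0], "twist": [0, 0, 0], "jaw": 0},
])

```text
clock: 14.2
tcp_pos: [0.4318, -0.0422, 0.0563]
tool_rot: [3.142, -0.0, 2.998]
wrist_force: [0.7, 0.5, 0.5]
finger_gap: -0.0001
grip_force: 0.3
```

send_rows([
  {"linear": [0, 7, 0], "twist": [0, 0, 0], "jaw": 0},
  {"linear": [0, 7, 0], "twist": [0, 0, 0], "jaw": 0},
  {"linear": [0, 7, 0], "twist": [0, 0, 0], "jaw": 0},
  {"linear": [0, 7, 0], "twist": [0, 0, 0], "jaw": 0},
  {"linear": [0, 7, 0], "twist": [0, 0, 0], "jaw": 0},
])

```text
clock: 14.62
tcp_pos: [0.4368, -0.0076, 0.0563]
tool_rot: [3.142, -0.0, 2.998]
wrist_force: [0.1, -1.2, 0.6]
finger_gap: 0.0001
grip_force: 0.4
```

send_rows([
  {"linear": [0, 7, 0], "twist": [0, 0, 0], "jaw": 0},
  {"linear": [0, 7, 0], "twist": [0, 0, 0], "jaw": 0},
  {"linear": [0, 7, 0], "twist": [0, 0, 0], "jaw": 0},
  {"linear": [0, 7, 0], "twist": [0, 0, 0], "jaw": 0},
  {"linear": [0, 7, 0], "twist": [0, 0, 0], "jaw": 0},
])

```text
clock: 15.03
tcp_pos: [0.4419, 0.027, 0.0563]
tool_rot: [-3.142, 0.0, 2.998]
wrist_force: [-0.0, -1.8, 1.2]
finger_gap: 0.0005
grip_force: 0.4
```

send_rows([
  {"linear": [0, 7, 0], "twist": [0, 0, 0], "jaw": 0},
  {"linear": [0, 7, 0], "twist": [0, 0, 0], "jaw": 0},
  {"linear": [0, 7, 0], "twist": [0, 0, 0], "jaw": 0},
  {"linear": [0, 7, 0], "twist": [0, 0, 0], "jaw": 0},
  {"linear": [0, 7, 0], "twist": [0, 0, 0], "jaw": 0},
])

```text
clock: 15.45
tcp_pos: [0.4469, 0.0616, 0.0563]
tool_rot: [-3.142, -0.0, 2.998]
wrist_force: [-1.0, -1.1, 1.1]
finger_gap: -0.0001
grip_force: 0.4
```

send_rows([
  {"linear": [0, 7, 0], "twist": [0, 0, 0], "jaw": 0},
  {"linear": [0, 7, 0], "twist": [0, 0, 0], "jaw": 0},
  {"linear": [0, 7, 0], "twist": [0, 0, 0], "jaw": 0},
  {"linear": [0, 7, 0], "twist": [0, 0, 0], "jaw": 0},
  {"linear": [0, 7, 0], "twist": [0, 0, 0], "jaw": 0},
])

```text
clock: 15.87
tcp_pos: [0.4519, 0.0963, 0.0563]
tool_rot: [-3.142, 0.0, 2.998]
wrist_force: [-0.2, 0.6, -0.1]
finger_gap: -0.0003
grip_force: 0.0
```

```bash
python3 -c "
from h import *
dk()"
```

```text
[0.4519 0.0963 0.0563] deck -0.1006 0.1131
```

send_rows([
  {"linear": [0, 7, 0], "twist": [0, 0, 0], "jaw": 0},
  {"linear": [0, 7, 0], "twist": [0, 0, 0], "jaw": 0},
  {"linear": [0, 7, 0], "twist": [0, 0, 0], "jaw": 0},
  {"linear": [0, 7, 0], "twist": [0, 0, 0], "jaw": 0},
  {"linear": [0, 5, 0], "twist": [0, 0, 0], "jaw": 0},
])

```text
clock: 16.28
tcp_pos: [0.4567, 0.129, 0.0563]
tool_rot: [3.142, 0.0, 2.998]
wrist_force: [-0.5, -0.5, 0.2]
finger_gap: -0.0005
grip_force: 0.0
```

send_rows([
  {"linear": [0, 0, -15], "twist": [0, 0, 0], "jaw": 0},
  {"linear": [0, 0, -30], "twist": [0, 0, 0], "jaw": 0},
  {"linear": [0, 0, -30], "twist": [0, 0, 0], "jaw": 0},
  {"linear": [0, 0, -30], "twist": [0, 0, 0], "jaw": 0},
  {"linear": [0, 0, -30], "twist": [0, 0, 0], "jaw": 0},
])

```text
clock: 16.7
tcp_pos: [0.4562, 0.1284, 0.1927]
tool_rot: [-3.141, -0.0, 2.998]
wrist_force: [0.7, -1.0, -0.7]
finger_gap: 0.0002
grip_force: 0.0
```

send_rows([
  {"linear": [0, 15, -20], "twist": [0, 0, 0], "jaw": 0},
  {"linear": [5, 35, 0], "twist": [0, 0, 0], "jaw": 0},
  {"linear": [10, 35, 0], "twist": [0, 0, 0], "jaw": 0},
  {"linear": [10, 35, 0], "twist": [0, 0, 0], "jaw": 0},
  {"linear": [10, 35, 0], "twist": [0, 0, 0], "jaw": 0},
])

```text
clock: 17.12
tcp_pos: [0.4436, 0.2884, 0.2116]
tool_rot: [3.141, 0.0, 2.997]
wrist_force: [1.0, 0.1, 0.6]
finger_gap: -0.0004
grip_force: 0.0
```

send_rows([
  {"linear": [15, 35, 0], "twist": [0, 0, 0], "jaw": 0},
  {"linear": [15, 35, 0], "twist": [0, 0, 0], "jaw": 0},
  {"linear": [15, 35, 0], "twist": [0, 0, 0], "jaw": 0},
  {"linear": [15, 35, 0], "twist": [0, 0, 0], "jaw": 0},
  {"linear": [15, 30, 0], "twist": [0, 0, 0], "jaw": 0},
])

```text
clock: 17.53
tcp_pos: [0.3932, 0.4681, 0.2112]
tool_rot: [3.141, 0.0, 2.998]
wrist_force: [-0.4, 0.1, 0.3]
finger_gap: 0.0002
grip_force: 0.0
```

```bash
python3 - <<'E'
from h import *
t=manip.read_camera("top")[:,:,::-1];s=manip.read_camera("side")[:,:,::-1]
a=cv2.resize(t[165:320,200:445],None,fx=1.63,fy=2.0,interpolation=2)
cv2.imwrite("pics/k.png",np.vstack([cv2.convertScaleAbs(cv2.resize(t[165:320,200:445],(506,320),interpolation=2),alpha=1.5),cv2.resize(s[200:300,250:430],(506,280),interpolation=2)]))
dk()
E
```

```text
[0.3925 0.4701 0.2111] deck -0.2129 0.4746
```

View pics/k.png

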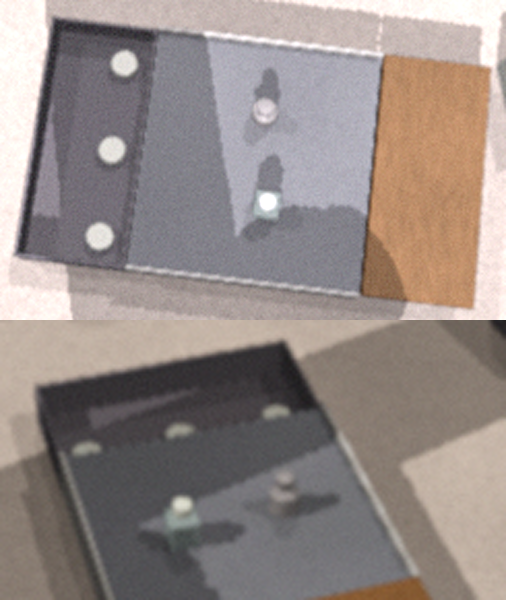

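All three caps lie flat in the bin, at (124,63), (111,149) and (99,236). The weight and jar are in place and the arm is clear.

```bash
python3 -c "
from rig import manip
print(manip.hand_in())"
```

```text
the job is handed in; nothing more can be done
None
```

I swept all three caps into the catch bin, left the weight and jar standing where they were, moved the arm clear and handed the job in at about 18 s; no verdict was returned.

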